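# Close the soup jar until its lid clicks

## Task

The lid of the mint-green soup jar was only put on loosely. Turn the black bar on its lid clockwise until the lid is fully home and the bar then clicks over at least once, and let go. Leave the white jar's lid and the blue rice bowl as they are.

Things in the scene. Friction and masses are not known exactly. Their poses are not given: they have to be found in the camera images.
- green_grip (a point): Mid of the black upright bar on the mint-green soup jar's lid, on the lid's axis, 164 mm above the table. Bar: 68 mm long (x), 16 thick (y), its top 14 mm above this point, its foot 18 below on a steel hub (60 across), which stands on the mint lid disc (92 across, top 24 below). z up. The frame turns with the bar. Jar fixed to the table, on either side, 110 across, 120 tall without lid.
- green_thread (a joint): How far the mint lid disc is screwed on, rad; grows clockwise from above; starts at 0.3 to 0.7, stops hard at 1.0, fully home (red mark on the disc in line with the red mark on the jar's shoulder). Takes about 0.1 N m. The bar carries the disc along, both ways, until it is home.
- green_click (a joint): How far the bar has turned clockwise against the lid disc, rad; starts at 0. With the disc home, turning on makes the bar's ratchet give way at about 0.25 N m and snap over a tooth each 0.35 rad (20 degrees), as often as one likes. Released, it rests near a multiple of 0.35.
- white_end (a point): Bystander: one end of the black bar on the white jar's lid, 164 mm above the table, 34 mm out from that lid's axis along this frame's x (the axis is at -34 mm). Same sizes as the mint-green jar, also fixed to the table; its lid is already closed. Its bar turns if pushed with over 0.2 N m.
- bowl: A bystander: blue china rice bowl, loose, 116 mm across the rim and 55 mm tall, standing beyond the jars; origin at the centre of its underside.

How it is judged:
By the outcome, as a careful person would: the job done as asked, in the order asked, and still so for the second after the job is handed in, with the robot touching nothing.
It also fails if it takes over 32 s, if anything falls off the work surface, if the arm or the gripper's body presses on something with over 40 N, if the wrist force passes 120 N, or if a joint passes its speed limit or range.

## Robot

A 7-joint arm with a two-finger parallel gripper is mounted at the origin on the work surface. World frame = base frame: x ahead of the robot, y to its left, z up, the work surface at z = 0. Lengths are in m, angles in degrees, forces in N, time in s.
With the tool pointing down it reaches from about 0.425 to 0.875 m from the base axis. Payload 4.7 kg.
Tool frame: the origin (TCP) lies at the very end of the fingers, on their centre line; the grasp point (between the pads) lies env.hold_point_z behind it (env.hold_point_z is the distance from the TCP to the grasp point, in m); z points along the fingers, y is the line along which they close (so a half turn about z gives the same grasp; the last joint's range is limited). The gripper opens to 87 mm and grips with 3 to 60 N. Pads are 19 mm wide; open, the fingers measure 117 mm over their backs; the gripper's body (75 mm by 190 mm) begins 51 mm behind the grasp point.
Start: joints at [67.386, 18.392, -4.016, 83.108, 1.295, 78.541, -3.26], TCP at [0.258, -0.596, 0.223] pointing down, gripper open.
Joint ranges: [-163.93, 163.93], [-17.29, 119.83], [-79.2, 71.16], [3.27, 140.29], [-89.18, 269.18], [5.43, 117.66], [-154.24, 154.24]. Speed limits (degrees/s): [147.25, 147.25, 180, 180, 180, 180, 180].

## Interface

Orientations are given as [roll, pitch, yaw] about the fixed x, y, z axes, in that order (R = Rz(yaw) Ry(pitch) Rx(roll)).
In Python, from cell import env gives the robot as it stands.
- The arm moves only by the shell command python3 -m jog 'ROWS' [FORCE]. ROWS is JSON, a list of rows, each an object with "dp": the shift along the tool's x, y, z in cm, a list of three; "twist": the turn about the tool's z in degrees; "fingers": the opening, from 0 (shut) to 1 (fully open). A call has 1 to 8 rows; each row is the pose to reach, as a shift and turn from the pose commanded when the call began, along the tool's axes at that moment; what a row does not reach only later rows make up. A row lasts 1/8 s, in which the tool goes at most 62.5 mm and 10.7 degrees, less where a joint would pass 70% of its speed; a pose out of reach is approached as far as the arm can. A call with a gripper value outside its range is refused whole. The fingers move at their own pace and stop on an object; FORCE is the grip in N (left out, the last holds). Time passes only in rows, so rows that repeat a pose let the fingers close. It gives the time, the measured TCP pose, the force, the opening and the grip force at its end, in the units of the state.
- env.get_obs(): the state, without advancing time (a new reading comes with each control period).
- env.read_camera(name): name is "side" or "top"; returns a dict with "pixels" (480x640x3 uint8, blue, green, red), "depth" (480x640 float32, m along the optical axis (not along the pixel's ray), 0 where there is no reading), "fx", "fy", "cx", "cy" (pixels), "rvec" (rotation vector, rad) and "tvec" (3), from world to camera coordinates, as OpenCV has them. Camera axes: x right, y down, z forward; pixel columns grow to the right and rows downward; lengths in m; the calibration is good to about 2 mm. A picture is of the moment at which its call begins.
- env.sign_off(): hands the job in; it is judged then, once.
The state is a dict: "time_s": time; "qpos": joint angles; "joint_velocities": joint speeds; "effort": joint torques, N m; "tool_pos": TCP position; "tool_rot": TCP orientation; "force": force on the tool from outside, world axes, zero at the start; "wrist_torque": the same for the moment, N m; "grip_width": finger opening in m; "grasp_force": force on a finger pad.
Only numpy, scipy, OpenCV 4.12 (cv2) and the standard library are available. Lean on these libraries where they do the work, as an engineer would, in place of code of your own. Each camera call takes 0.05 s, during which the arm holds its last target. There are 200 camera calls.

## Working session

There is one attempt and no reset: what is moved stays moved. The work goes in short steps, Python scripts to look and compute and a shell command to move; the robot and the scene stay as the last step left them, time stands still between calls to the robot, and variables do not carry over. Pictures are saved under pics/ and viewed, at most 10 in all, crops included, and the job is handed in when it is done.

```bash
mkdir -p pics; ls; python3 - <<'E'
from cell import env
import cv2,numpy as np
print(env.get_obs(),env.hold_point_z)
for n in("top","side"):
    c=env.read_camera(n);cv2.imwrite(f"pics/{n}0.png",c["pixels"]);np.savez(f"{n}0.npz",**c)
    R=cv2.Rodrigues(np.array(c["rvec"]))[0];print(n,-R.T@np.array(c["tvec"]).ravel(),R[2])
E
```

```text
pics
{'time_s': 0.0, 'qpos': array([67.38595381, 18.43839609, -4.01667054, 83.17342921,  1.29492345,
       78.53870486, -3.25965715]), 'joint_velocities': array([-0.07119137, -0.05324494, -0.11480003,  0.0167654 ,  0.06074671,
        0.05115931, -0.01651928]), 'effort': array([ 5.78646541e-04, -4.91289067e+01, -4.03133305e-01, -3.12529743e+01,
       -6.38213125e-02,  4.34953964e-02,  1.57193399e-04]), 'tool_pos': array([ 0.2581299 , -0.59597098,  0.22148207]), 'tool_rot': array([-1.79894708e+02,  5.14144808e-03,  2.34251764e+01]), 'force': array([-0.24154853, -0.02481137, -0.60153617]), 'wrist_torque': array([-0.01780004,  0.04176591, -0.00694903]), 'grasp_force': 0.0, 'grip_width': 0.0867813164913016} 0.0187
top [ 0.53758083 -0.0108046   0.76234038] [ 0.10795463 -0.01840546 -0.99398543]
side [0.40951571 0.55159364 0.67646681] [ 0.26327264 -0.68708344 -0.67720297]
```

View pics/top0.png

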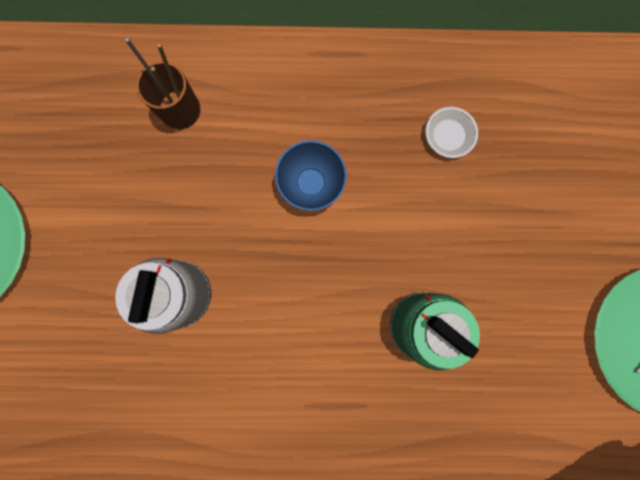

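View pics/side0.png

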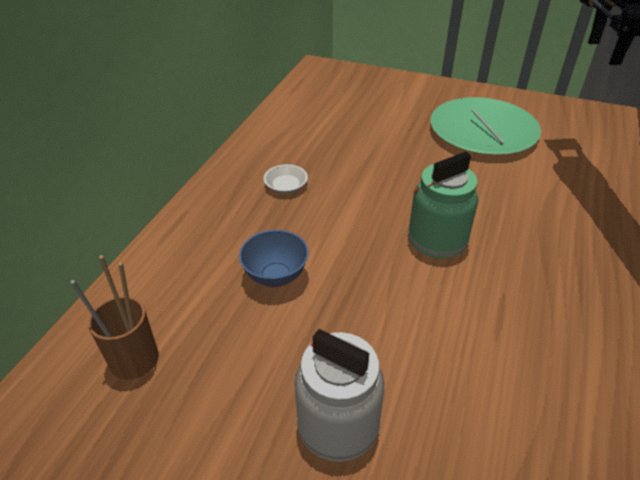

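The top view shows the mint jar's bar at about (452,336), the disc's red mark at (425,318) and the shoulder's red mark at (429,297). The white jar's bar is at (143,296) and the bowl at (310,176).

```bash
cat > h.py <<'E'
import cv2,numpy as np
def ray(c,uv,z):
    R=cv2.Rodrigues(np.array(c["rvec"]))[0];o=-R.T@np.array(c["tvec"]).ravel()
    uv=np.atleast_2d(uv).astype(float)
    d=np.c_[(uv[:,0]-c["cx"])/c["fx"],(uv[:,1]-c["cy"])/c["fy"],np.ones(len(uv))]@R
    return o+d*((z-o[2])/d[:,2])[:,None]
def cloud(c):
    R=cv2.Rodrigues(np.array(c["rvec"]))[0];o=-R.T@np.array(c["tvec"]).ravel()
    v,u=np.mgrid[:480,:640];d=np.asarray(c["depth"])
    P=np.stack([(u-c["cx"])/c["fx"]*d,(v-c["cy"])/c["fy"]*d,d],-1)
    return P@R+o
def bar(c,box):
    x0,y0,x1,y1=box;P=cloud(c)[y0:y1,x0:x1];px=np.asarray(c["pixels"])[y0:y1,x0:x1]
    m=(px.max(-1)<60)&(P[...,2]>.168)&(P[...,2]<.19)
    Q=P[m];(cx,cy),(w,h),a=cv2.minAreaRect((Q[:,:2]*1000).astype(np.float32))
    if w<h:a+=90
    print("bar n",m.sum(),"c",round(cx,1),round(cy,1),"size",round(w,1),round(h,1),"long axis yaw",round((a+90)%180-90,1),"z",np.median(Q[:,2]).round(4))
    return np.array([cx,cy])/1000
def reds(c,box,ctr):
    x0,y0,x1,y1=box;P=cloud(c);px=np.asarray(c["pixels"]).astype(int)
    m=(px[...,2]>130)&(px[...,1]<90)&(px[...,0]<90);k=np.zeros_like(m);k[y0:y1,x0:x1]=1
    n,l,s,ce=cv2.connectedComponentsWithStats((m&k).astype(np.uint8))
    for i in range(1,n):
        z=np.median(P[l==i][:,2]);p=ray(c,ce[i],z)[0];d=p[:2]-ctr
        print("red",ce[i].round(1),s[i,4],"z",z.round(3),"r",np.hypot(*d).round(4),"ang",np.degrees(np.arctan2(d[1],d[0])).round(1))
E
python3 - <<'E'
from h import *
t=dict(np.load("top0.npz"))
g=bar(t,(380,280,500,390));reds(t,(380,280,500,390),g)
w=bar(t,(100,250,220,340));reds(t,(100,250,220,340),w)
# disc check
p=np.asarray(t["pixels"]);P=cloud(t)
m=(abs(P[...,2]-.140)<.006);
for b in((380,280,500,390),(100,250,220,340)):
    k=np.zeros_like(m);k[b[1]:b[3],b[0]:b[2]]=m[b[1]:b[3],b[0]:b[2]];Q=P[k][:,:2]*1000
    print("disc",cv2.minEnclosingCircle(Q.astype(np.float32)))
print("bowl",ray(t,(310,176),.055))
E
```

```text
bar n 631 c 472.2 -195.7 size 65.8 15.1 long axis yaw 51.3 z 0.1774
red [422.5 291. ] 2 z -0.002 r 0.0568 ang -4.5
red [410. 293.] 1 z 0.001 r 0.0559 ang 18.2
red [412.5 292. ] 2 z -0.0 r 0.0563 ang 13.2
red [416. 292.] 1 z -0.001 r 0.0552 ang 6.9
red [435. 292.] 3 z -0.001 r 0.0607 ang -25.0
red [443. 293.] 1 z 0.001 r 0.0659 ang -35.6
red [405. 295.] 1 z 0.002 r 0.0562 ang 27.7
red [408. 294.] 1 z 0.002 r 0.0556 ang 22.2
red [448. 294.] 1 z -0.001 r 0.0704 ang -42.6
red [451. 295.] 1 z -0.001 r 0.0727 ang -46.3
red [398. 297.] 1 z -0.002 r 0.0592 ang 38.7
red [401. 296.] 3 z -0.001 r 0.0578 ang 34.0
red [428.  297.5] 2 z 0.112 r 0.0512 ang 18.0
red [453. 296.] 1 z -0.0 r 0.0739 ang -48.9
red [455. 297.] 1 z 0.001 r 0.0752 ang -51.3
red [393.3 300. ] 3 z 0.001 r 0.0615 ang 47.9
red [396. 298.] 1 z -0.001 r 0.0604 ang 42.5
red [457. 298.] 1 z 0.001 r 0.0769 ang -53.9
red [459.5 299.5] 2 z 0.002 r 0.0787 ang -57.0
red [389.5 303. ] 4 z -0.002 r 0.063 ang 55.0
red [387. 306.] 1 z 0.0 r 0.0643 ang 61.0
red [383.5 309.5] 2 z 0.001 r 0.0672 ang 67.8
red [386. 308.] 1 z -0.001 r 0.0641 ang
[... 2754 characters left out ...]
.012 r 0.0545 ang -111.4
red [206. 311.] 3 z 0.0 r 0.0535 ang -122.4
red [203. 315.] 1 z -0.002 r 0.0534 ang -131.5
red [197.5 320.5] 2 z 0.0 r 0.0545 ang -144.4
red [185.5 327. ] 2 z 0.01 r 0.0562 ang -164.6
red [177. 329.] 1 z 0.085 r 0.0551 ang -155.5
red [181. 328.] 1 z 0.053 r 0.0553 ang -159.0
red [150. 333.] 1 z 0.099 r 0.0558 ang 168.3
red [165. 333.] 1 z 0.099 r 0.0554 ang -169.4
red [168. 332.] 1 z 0.101 r 0.0549 ang -164.3
red [154. 334.] 1 z 0.0 r 0.0772 ang 149.8
red [158. 334.] 1 z 0.001 r 0.0739 ang 154.3
disc ((471.5362243652344, -197.10272216796875), 46.0003776550293)
disc ((520.694580078125, 208.6315155029297), 46.15815734863281)
bowl [[ 0.71096418 -0.00835158  0.055     ]]
```

Sizes check out: the bar is 66x15 mm with its top at z 0.1775 and yaw 51°, and the disc is 92 mm across. The disc mark sits about 34° counter-clockwise of the jar mark, so the thread is near 0.41. I'll move over the bar and turn to yaw 51°.

```bash
python3 -m jog '[{"dp":[35.5,-28.2,0],"twist":-28,"fingers":1},{"dp":[35.5,-28.2,0],"twist":-28,"fingers":1},{"dp":[35.5,-28.2,0],"twist":-28,"fingers":1},{"dp":[35.5,-28.2,0],"twist":-28,"fingers":1},{"dp":[35.5,-28.2,0],"twist":-28,"fingers":1},{"dp":[35.5,-28.2,0],"twist":-28,"fingers":1},{"dp":[35.5,-28.2,0],"twist":-28,"fingers":1},{"dp":[35.5,-28.2,0],"twist":-28,"fingers":1}]'
python3 - <<'E'
from cell import env
o=env.get_obs();print(o["tool_pos"],o["tool_rot"],o["qpos"],o["time_s"])
E
```

```text
time_s: 1.1
tool_pos: [0.4738, -0.1915, 0.2225]
tool_rot: [-180.0, -0.1, 51.9]
force: [0.4, -0.3, 0.2]
grip_width: 0.0869
grasp_force: 0.0
[ 0.47375623 -0.19147048  0.22252567] [-1.79978595e+02 -7.11200992e-02  5.18658978e+01] [ 44.99956967   2.6587938  -26.55442358 101.76616336   1.14893485
  75.85413137 -19.94502199] 1.1
```

```bash
python3 -m jog '[{"dp":[0,0,0],"twist":0,"fingers":1},{"dp":[0,0,0],"twist":0,"fingers":1},{"dp":[0,0,2],"twist":0,"fingers":1},{"dp":[0,0,3],"twist":0,"fingers":1}]'
```

```text
time_s: 1.6
tool_pos: [0.4706, -0.1985, 0.1914]
tool_rot: [-179.9, 0.1, 51.2]
force: [-0.1, -0.5, 0.7]
grip_width: 0.0869
grasp_force: 0.0
```

```bash
python3 -m jog '[{"dp":[0,0,2],"twist":0,"fingers":1},{"dp":[0,0,3.5],"twist":0,"fingers":1},{"dp":[0,0,4.0],"twist":0,"fingers":1},{"dp":[0,0,4.0],"twist":0,"fingers":1},{"dp":[0,0,4.0],"twist":0,"fingers":1}]'
```

```text
time_s: 2.22
tool_pos: [0.4725, -0.1968, 0.1533]
tool_rot: [179.9, -0.0, 51.4]
force: [0.3, 0.1, 0.5]
grip_width: 0.0872
grasp_force: 0.0
```

Centred within 1 mm. Now I'll close the fingers.

```bash
python3 -m jog '[{"dp":[0,0,0],"twist":0,"fingers":0.3},{"dp":[0,0,0],"twist":0,"fingers":0.2},{"dp":[0,0,0],"twist":0,"fingers":0},{"dp":[0,0,0],"twist":0,"fingers":0},{"dp":[0,0,0],"twist":0,"fingers":0},{"dp":[0,0,0],"twist":0,"fingers":0},{"dp":[0,0,0],"twist":0,"fingers":0},{"dp":[0,0,0],"twist":0,"fingers":0}]' 35
```

```text
time_s: 3.22
tool_pos: [0.4726, -0.1971, 0.1527]
tool_rot: [179.9, -0.0, 51.4]
force: [1.5, -0.4, -5.5]
grip_width: 0.0159
grasp_force: 35.0
```

The width of 15.9 mm matches the bar. Now I'll turn it clockwise.

```bash
python3 -m jog '[{"dp":[0,0,0],"twist":5,"fingers":0},{"dp":[0,0,0],"twist":10,"fingers":0},{"dp":[0,0,0],"twist":15,"fingers":0},{"dp":[0,0,0],"twist":20,"fingers":0},{"dp":[0,0,0],"twist":25,"fingers":0},{"dp":[0,0,0],"twist":28,"fingers":0},{"dp":[0,0,0],"twist":28,"fingers":0}]' 
python3 -c "
from cell import env
o=env.get_obs();print(o['wrist_torque'],o['qpos'])"
python3 -m jog '[{"dp":[0,0,0],"twist":3,"fingers":0},{"dp":[0,0,0],"twist":6,"fingers":0},{"dp":[0,0,0],"twist":9,"fingers":0},{"dp":[0,0,0],"twist":12,"fingers":0},{"dp":[0,0,0],"twist":12,"fingers":0}]'
python3 -c "
from cell import env
o=env.get_obs();print(o['wrist_torque'],o['qpos'])"
```

```text
time_s: 4.1
tool_pos: [0.4727, -0.1972, 0.1526]
tool_rot: [179.9, -0.1, 23.4]
force: [4.2, -2.8, -3.0]
grip_width: 0.0159
grasp_force: 35.0
[-0.46174615 -0.70709892  0.02032662] [ 43.42499872   5.6121225  -24.97236907 107.06412031   2.58505157
  67.75417214 -48.9739375 ]
time_s: 4.72
tool_pos: [0.4727, -0.1973, 0.1527]
tool_rot: [179.9, -0.1, 11.5]
force: [4.1, -3.2, -5.3]
grip_width: 0.0158
grasp_force: 35.0
[-0.69889311 -0.93705277 -0.13940389] [ 42.856519     5.56606711 -24.35939361 107.07830691   2.5077979
  67.74340314 -60.88296115]
```

```bash
cat > s.py <<'E'
from cell import env
o=env.get_obs();print('Tz',o['wrist_torque'][2].round(3),'yaw',o['tool_rot'][2].round(1),'j7',o['effort'][6].round(3))
E
python3 -m jog '[{"dp":[0,0,0],"twist":2.5,"fingers":0},{"dp":[0,0,0],"twist":5,"fingers":0}]' >/dev/null; python3 s.py
python3 -m jog '[{"dp":[0,0,0],"twist":2.5,"fingers":0},{"dp":[0,0,0],"twist":5,"fingers":0}]' >/dev/null; python3 s.py
python3 -m jog '[{"dp":[0,0,0],"twist":2.5,"fingers":0},{"dp":[0,0,0],"twist":5,"fingers":0}]' >/dev/null; python3 s.py
python3 -m jog '[{"dp":[0,0,0],"twist":2.5,"fingers":0},{"dp":[0,0,0],"twist":5,"fingers":0}]'; python3 s.py
python3 - <<'E'
from cell import env
import cv2
from h import *
c=env.read_camera("top");cv2.imwrite("pics/top1.png",cv2.resize(c["pixels"][250:400,360:520],None,fx=4,fy=4))
E
```

```text
Tz 0.034 yaw 6.4 j7 0.257
Tz 0.008 yaw 1.4 j7 0.343
Tz 0.353 yaw -3.5 j7 -0.005
time_s: 5.72
tool_pos: [0.4727, -0.1974, 0.1527]
tool_rot: [179.9, -0.1, -8.5]
force: [4.0, -3.8, -3.4]
grip_width: 0.0156
grasp_force: 35.0
Tz 0.264 yaw -8.5 j7 0.107
```

View pics/top1.png

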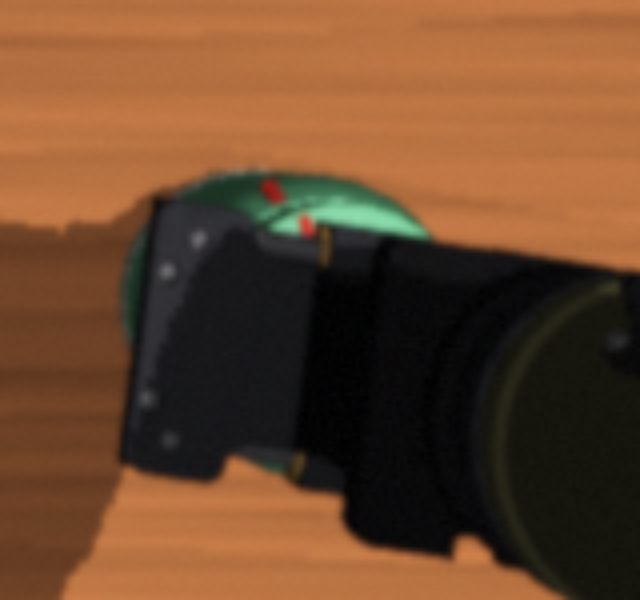

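The red marks now line up: jar mark at (273,190), disc mark at (307,225) in the crop. The wrist torque rose and then dropped near yaw -2°, which was the snap. I'll release, lift straight up and check.

```bash
python3 -m jog '[{"dp":[0,0,0],"twist":0,"fingers":0.3},{"dp":[0,0,0],"twist":0,"fingers":1},{"dp":[0,0,0],"twist":0,"fingers":1},{"dp":[0,0,0],"twist":0,"fingers":1},{"dp":[0,0,0],"twist":0,"fingers":1},{"dp":[0,0,0],"twist":0,"fingers":1}]'
python3 -m jog '[{"dp":[0,0,-3],"twist":0,"fingers":1},{"dp":[0,0,-7],"twist":0,"fingers":1},{"dp":[-6,0,-8],"twist":0,"fingers":1},{"dp":[-9,6,-8],"twist":0,"fingers":1},{"dp":[-9,12,-8],"twist":0,"fingers":1},{"dp":[-9,18,-8],"twist":0,"fingers":1},{"dp":[-9,20,-8],"twist":0,"fingers":1},{"dp":[-9,20,-8],"twist":0,"fingers":1}]'
python3 - <<'E'
from cell import env
from h import *
c=env.read_camera("top");cv2.imwrite("pics/top2.png",cv2.resize(c["pixels"][250:400,360:520],None,fx=4,fy=4))
b=(380,280,500,390);bar(c,b)
P=cloud(c);px=np.asarray(c["pixels"]).astype(int);ctr=np.array([.472,-.1968])
for lo,hi in((.105,.118),(.136,.145)):
    m=(px[...,2]>120)&(px[...,1]<90)&(P[...,2]>lo)&(P[...,2]<hi);m[:,:380]=0;m[:280]=0
    v,u=np.nonzero(m);d=ray(c,(u.mean(),v.mean()),(lo+hi)/2)[0,:2]-ctr
    print(len(u),u.mean(),v.mean(),np.hypot(*d),np.degrees(np.arctan2(d[1],d[0])))
E
```

```text
time_s: 6.52
tool_pos: [0.472, -0.1966, 0.1525]
tool_rot: [180.0, 0.0, -8.6]
force: [0.1, 0.0, -0.1]
grip_width: 0.0681
grasp_force: 0.0
time_s: 7.52
tool_pos: [0.3528, -0.3814, 0.2321]
tool_rot: [-179.9, 0.0, -8.7]
force: [0.9, 0.2, -1.2]
grip_width: 0.0874
grasp_force: 0.0
bar n 651 c 472.5 -196.1 size 14.9 65.0 long axis yaw -10.4 z 0.1772
7 427.85714285714283 297.42857142857144 0.051813234838727816 19.19568264722214
10 436.5 307.5 0.038303391207270374 19.693610363862753
```

View pics/top2.png

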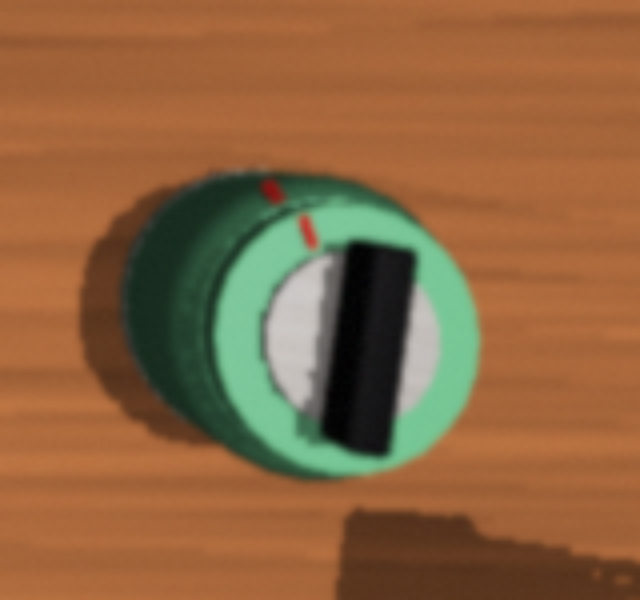

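The marks are in line at 19° and 20°. The bar reads about 30° past home, between teeth, so I'll check whether it is at rest.

```bash
python3 -m jog '[{"dp":[0,0,0]},{"dp":[0,0,0]},{"dp":[0,0,0]},{"dp":[0,0,0]},{"dp":[0,0,0]},{"dp":[0,0,0]}]'
python3 - <<'E'
from cell import env
from h import *
c=env.read_camera("top");b=(380,280,500,390);bar(c,b)
m=(np.asarray(c["pixels"]).max(-1)<45);k=np.zeros_like(m);k[290:380,410:490]=m[290:380,410:490]
P=cloud(c);k&=(P[...,2]>.172)&(P[...,2]<.182)
Q=P[k][:,:2];Q=Q-Q.mean(0);e=np.linalg.eigh(Q.T@Q)[1][:,1];print(np.degrees(np.arctan(e[1]/e[0])))
E
```

```text
bar n 653 c 472.5 -196.2 size 14.6 65.1 long axis yaw -9.2 z 0.1772
-9.840243789153629validation failed for argument at $[0]...
```

```bash
python3 -m jog '[{"dp":[0,0,0],"twist":0,"fingers":1},{"dp":[0,0,0],"twist":0,"fingers":1},{"dp":[0,0,0],"twist":0,"fingers":1},{"dp":[0,0,0],"twist":0,"fingers":1},{"dp":[0,0,0],"twist":0,"fingers":1},{"dp":[0,0,0],"twist":0,"fingers":1}]'
python3 - <<'E'
from cell import env
from h import *
for n,b in(("top",(380,280,500,390)),("side",(400,130,500,200))):
    bar(env.read_camera(n),b)
E
```

```text
time_s: 8.38
tool_pos: [0.3532, -0.3809, 0.2325]
tool_rot: [180.0, 0.0, -8.6]
force: [0.4, 0.1, 0.2]
grip_width: 0.0872
grasp_force: 0.0
bar n 650 c 472.5 -196.0 size 14.3 65.2 long axis yaw -9.5 z 0.1772
bar n 384 c 471.5 -194.4 size 16.6 65.7 long axis yaw -5.5 z 0.1767
```

The bar is at rest about 9° past the first tooth. Extra clicks are allowed, so I'll go back and turn about 15° more to leave it clearly past the next tooth.

```bash
python3 -m jog '[{"dp":[0,-6,0],"twist":0,"fingers":1},{"dp":[0,-12,0],"twist":0,"fingers":1},{"dp":[3,-18,0],"twist":0,"fingers":1},{"dp":[9,-20,0],"twist":0,"fingers":1},{"dp":[9,-20,0],"twist":0,"fingers":1},{"dp":[9,-20,0],"twist":0,"fingers":1}]'
python3 -m jog '[{"dp":[0,0,3],"twist":0,"fingers":1},{"dp":[0,0,6],"twist":0,"fingers":1},{"dp":[0,0,8],"twist":0,"fingers":1},{"dp":[0,0,8],"twist":0,"fingers":1},{"dp":[0,0,8],"twist":0,"fingers":1}]'
python3 -m jog '[{"dp":[0,0,0],"twist":0,"fingers":0.3},{"dp":[0,0,0],"twist":0,"fingers":0.2},{"dp":[0,0,0],"twist":0,"fingers":0},{"dp":[0,0,0],"twist":0,"fingers":0},{"dp":[0,0,0],"twist":0,"fingers":0},{"dp":[0,0,0],"twist":0,"fingers":0},{"dp":[0,0,0],"twist":0,"fingers":0},{"dp":[0,0,0],"twist":0,"fingers":0}]' 35; python3 s.py
```

```text
time_s: 9.22
tool_pos: [0.4716, -0.1968, 0.2321]
tool_rot: [-180.0, 0.1, -8.6]
force: [-0.3, -1.0, 0.0]
grip_width: 0.0869
grasp_force: 0.0
time_s: 9.85
tool_pos: [0.4719, -0.1976, 0.1537]
tool_rot: [179.9, -0.1, -8.7]
force: [1.1, 0.6, -0.5]
grip_width: 0.0868
grasp_force: 0.0
time_s: 10.85
tool_pos: [0.4719, -0.1975, 0.1526]
tool_rot: [179.9, -0.0, -8.6]
force: [0.3, -1.0, -1.5]
grip_width: 0.0156
grasp_force: 35.0
Tz -0.032 yaw -8.6 j7 0.064
```

```bash
python3 -m jog '[{"dp":[0,0,0],"twist":1.5,"fingers":0},{"dp":[0,0,0],"twist":3,"fingers":0}]' >/dev/null; python3 s.py
python3 -m jog '[{"dp":[0,0,0],"twist":1.5,"fingers":0},{"dp":[0,0,0],"twist":3,"fingers":0}]' >/dev/null; python3 s.py
python3 -m jog '[{"dp":[0,0,0],"twist":1.5,"fingers":0},{"dp":[0,0,0],"twist":3,"fingers":0}]' >/dev/null; python3 s.py
python3 -m jog '[{"dp":[0,0,0],"twist":1.5,"fingers":0},{"dp":[0,0,0],"twist":3,"fingers":0}]' >/dev/null; python3 s.py
python3 -m jog '[{"dp":[0,0,0],"twist":1.5,"fingers":0},{"dp":[0,0,0],"twist":3,"fingers":0}]'; python3 s.py
```

```text
Tz 0.067 yaw -11.7 j7 0.123
Tz 0.128 yaw -14.7 j7 0.14
Tz 0.047 yaw -17.7 j7 0.199
Tz 0.181 yaw -20.7 j7 0.022
time_s: 12.1
tool_pos: [0.472, -0.1971, 0.1526]
tool_rot: [179.9, -0.0, -23.6]
force: [0.0, -5.0, -0.3]
grip_width: 0.0155
grasp_force: 35.0
Tz 0.347 yaw -23.6 j7 -0.11
```

The torque pattern peaks near 0° and -20° yaw, so the rest positions are near -9° and -29°. The bar had already clicked once and rested on a tooth, and is now past the second peak. I'll finish at -28.6° and release.

```bash
python3 -m jog '[{"dp":[0,0,0],"twist":2.5,"fingers":0},{"dp":[0,0,0],"twist":5,"fingers":0},{"dp":[0,0,0],"twist":5,"fingers":0},{"dp":[0,0,0],"twist":5,"fingers":0}]'; python3 s.py
python3 -m jog '[{"dp":[0,0,0],"twist":0,"fingers":0.3},{"dp":[0,0,0],"twist":0,"fingers":1},{"dp":[0,0,0],"twist":0,"fingers":1},{"dp":[0,0,0],"twist":0,"fingers":1},{"dp":[0,0,0],"twist":0,"fingers":1},{"dp":[0,0,0],"twist":0,"fingers":1}]'
python3 -m jog '[{"dp":[0,0,-3],"twist":0,"fingers":1},{"dp":[0,0,-7],"twist":0,"fingers":1},{"dp":[-6,0,-8],"twist":0,"fingers":1},{"dp":[-12,6,-8],"twist":0,"fingers":1},{"dp":[-12,12,-8],"twist":0,"fingers":1},{"dp":[-12,16,-8],"twist":0,"fingers":1},{"dp":[-12,16,-8],"twist":0,"fingers":1},{"dp":[-12,16,-8],"twist":0,"fingers":1}]'
python3 - <<'E'
from cell import env
from h import *
c=env.read_camera("top");cv2.imwrite("pics/top3.png",c["pixels"])
bar(c,(380,280,500,390));bar(c,(100,250,220,340))
P=cloud(c);px=np.asarray(c["pixels"]).astype(int);ctr=np.array([.472,-.1965])
for lo,hi in((.105,.118),(.136,.145)):
    m=(px[...,2]>120)&(px[...,1]<90)&(P[...,2]>lo)&(P[...,2]<hi);m[:,:380]=0;m[:280]=0
    v,u=np.nonzero(m);d=ray(c,(u.mean(),v.mean()),(lo+hi)/2)[0,:2]-ctr
    print(len(u),np.hypot(*d),np.degrees(np.arctan2(d[1],d[0])))
E
```

```text
time_s: 12.6
tool_pos: [0.4719, -0.1972, 0.1526]
tool_rot: [180.0, -0.0, -28.7]
force: [0.1, -6.1, -0.9]
grip_width: 0.0159
grasp_force: 35.0
Tz -0.047 yaw -28.7 j7 0.096
time_s: 13.35
tool_pos: [0.472, -0.1965, 0.1525]
tool_rot: [-180.0, 0.0, -28.6]
force: [-0.8, -0.7, 0.4]
grip_width: 0.0677
grasp_force: 0.0
time_s: 14.35
tool_pos: [0.2905, -0.2791, 0.2326]
tool_rot: [-180.0, -0.0, -28.6]
force: [0.7, 0.5, 0.2]
grip_width: 0.0871
grasp_force: 0.0
bar n 651 c 472.6 -196.1 size 14.2 65.4 long axis yaw -29.9 z 0.1773
bar n 706 c 521.8 207.7 size 15.6 65.3 long axis yaw -10.1 z 0.1774
7 0.05126691313478035 18.818299993035794
13 0.03791363597697093 19.690338559530275
```

View pics/top3.png

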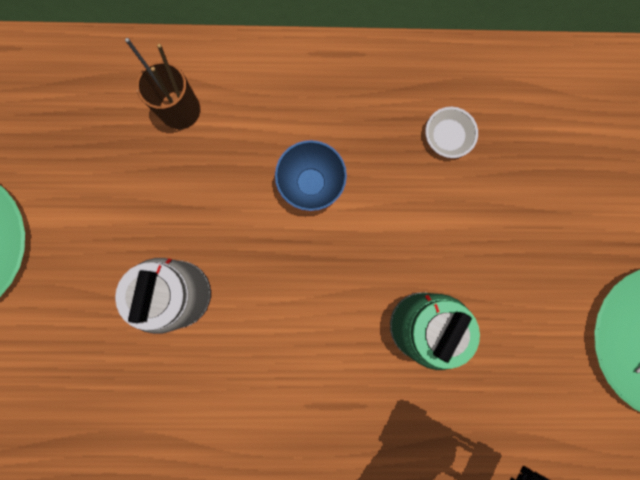

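The final view shows the mint lid's marks in line at (429,297) and (436,308). Its bar is on a tooth and free, the white bar is unchanged at (143,296), the bowl is unchanged at (310,176), and the arm is clear of everything.

```bash
python3 -c "
from cell import env
print(env.get_obs()['joint_velocities'].round(1),env.sign_off())"
```

```text
the job is handed in; nothing more can be done
[-0.5 -0.  -0.6 -0.1  0.2 -0.1  0.1] None
```

The mint-green jar's lid is fully home with its red marks in line, its bar was clicked over (about two teeth) and let go, the white jar's lid and the blue bowl look unmoved in the last picture, and the job is handed in.

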